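Lock an ingredient tote's lid with its quarter-turn key

TASK

Lift the blue key out of its stand, pass its T-head down through the slot under the hole in the tote's green lid, press the lid down against its springs and turn the key a quarter turn either way, so that the T-head springs up into its groove and keeps the lid clamped down; then let go. The slotted plate sits a little off centre and is delicate: feel for the slot gently, never force the key, and leave the jar, the cup and the carton where they stand.

Things in the scene. Friction and masses are not known exactly. Their poses are not given: they have to be found in the camera images.
- tote: White plastic tote fixed to the bench, 220 x 180 x 116 mm (x, y, z) with a green drop-in lid on springs and, inside, a steel keeper plate with a slot. Origin: centre of the underside; z up; the slot runs along x. The key must never press on tote, lid and keeper with over 40 N (all contacts added up; seated, it carries 18 N); pushing with 16 N is enough.
- lid_hole (a point): Centre of the lid's hole, on the lid's top (tote z = 122 mm) while the lid is up; fixed to the tote, so it does not sink with the lid. The lid is 210 x 170 x 6 mm; its hole is 48 mm along the tote's x, 38 mm along y. Axes: the tote's.
- slot_mid (a point): Tote's centre at the height of the keeper's top (tote z = 100 mm). Keeper: 10 mm thick; through-slot 41 mm along the tote's x, 13 mm along y. The keeper stays put but sits, differently each time, up to 11 mm off this point along the tote's +y or -y (not x): this is not measured; feel for the slot, or look through the lid's hole. Axes: the tote's.
- groove_mid (a point): Roof of the groove in the keeper's underside (tote z = 93 mm; the underside itself is at 90 mm), at the tote's centre. The groove crosses the slot's centre along the tote's y, 18 mm wide and 3 mm deep: the turned T-head springs up into it. Axes: the tote's.
- lid (a joint): How far the lid is pressed down, m: 0 up, 0.013 at most. Pressing takes about 4 N to start and 1 N more per mm. With the key's collar on the lid, the T-head clears the keeper's underside from 9 mm on (11 to 12 mm is good for turning); with the head seated in the groove the lid stays at about 6 mm.
- key_grip (a point): Centre of the key's blue grip bar, 54 mm above the key's foot. Bar: 50 mm long (key's x), 14 mm wide (key's y), 36 mm high, standing on the collar. The key is 72 mm high, about 0.12 kg; it starts hanging upright by its collar in the stand, at any yaw. Axes: the key's, z up when upright.
- key_collar (a point): Centre of the key's round blue collar, 66 mm diameter, 5 mm thick: top 36 mm, underside 31 mm above the key's foot. It lands on the lid around the hole and presses it down. Axes: the key's.
- key_head (a point): Centre of the key's steel T-head, 4 mm above the key's foot: 36 mm long (key's x, like the bar), 10 mm wide (key's y), 8 mm high, at the foot of a shank 9 mm in diameter and 23 mm long below the collar. Axes: the key's.
- stand: Grey upright tube fixed to the bench that holds the key: 76 mm outside and 44 mm inside diameter, 50 mm high. Origin: centre of its underside.
- jar: Loose glass jar with white cap, 66 mm diameter, 110 mm high; a bystander. Origin: centre of its underside.
- cup: Loose metal cup, 72 mm diameter, 75 mm high; a bystander. Origin: centre of its underside.
- carton: Loose cardboard carton, 70 x 70 x 50 mm; a bystander. Origin: centre of its underside.
Not all that is in view belongs to the job. What is shaped like the part that bears key_grip but orange or yellow is not meant.

How it is judged:
On the way, in this order (a step that is already met when the one before it is completed fails the run):
1. the key is lifted clear of its stand (height (world z) of key_head above 0.08 m), for 0.1 s.
2. the T-head has been passed through the slot, still along it, with the lid pressed down (z of key_head in the frame of slot_mid below -0.0135 m and angle between the x axis of key_head and the x axis of slot_mid, either way round below 0.4 rad and horizontal distance between key_head and slot_mid below 0.018 m), for 0.02 s.
At the end, for the whole second after the job is handed in: The key stands upright (within 0.15 rad) in the slot, turned square to it (within 0.3 rad), its T-head seated up in the keeper's groove (head centre 9.5 to 12.5 mm below the keeper's top), holding the lid pressed down by 4.5 to 7.8 mm; the key is released and at rest (value of joint lid between 0.0045 and 0.0078 m and z of key_head in the frame of slot_mid between -0.0125 and -0.0095 m and horizontal distance between key_head and slot_mid below 0.018 m and angle between the x axis of key_head and the y axis of slot_mid, either way round below 0.3 rad and angle between key_grip's own z axis and vertical below 0.15 rad and linear speed of key below 0.02 m/s); the robot touches nothing.
It fails at once if the key is forced: over 40 N between key and tote (contact force between key and tote above 40 N).
It fails at once if a bystander is knocked or moved over 30 mm (distance of any of jar, cup, carton from where it was at the start of the episode above 0.03 m or angle between any of jar, cup's own z axis and vertical above 0.5 rad).
It also fails if it takes over 67 s, if anything falls off the work surface, if the arm or the gripper's body presses on something with over 40 N, if the wrist force passes 120 N, or if a joint passes its speed limit or range.

ROBOT

A 6-joint arm with a two-finger parallel gripper is mounted at the origin on the work surface. World frame = base frame: x ahead of the robot, y to its left, z up, the work surface at z = 0. Lengths are in m, angles in rad, forces in N, time in s.
With the tool pointing down it reaches from about 0.275 to 0.875 m from the base axis. Payload 12.5 kg.
Tool frame: the origin (TCP) lies on the centre line of the jaws, within the pads' length; the fingertips stand r.finger_overhang ahead of it and the grasp point (between the pads) lies 3 mm ahead of it (r.finger_overhang is the distance from the TCP to the fingertips, in m); z points along the fingers, y is the direction in which the jaws open and shut (so a half turn about z gives the same grasp; the last joint's range is limited). The gripper opens to 85 mm and grips with 20 to 120 N. Pads are 22 mm wide; open, the fingers measure 114 mm over their backs; the gripper's body (76 mm by 85 mm) begins 54 mm behind the grasp point. The pads swing forward as they close: fully open they stand 13 mm farther back than shut.
Start: joints at [-1.367, 0.351, 1.652, -0, 1.139, -0.085], TCP at [0.157, -0.527, 0.253] pointing down, gripper open.
Joint ranges: [-2.75, 2.75], [-0.79, 2.1], [0.01, 2.65], [-1.57, 4.71], [0.07, 3.14], [-2.87, 2.87]. Speed limits (rad/s): [2.22, 2.22, 2.79, 3.14, 3.14, 3.14].

INTERFACE

Orientations are given as a unit quaternion [x, y, z, w].
In Python, from cell import r, optics gives the robot as it stands. The module is installed in compiled form; this text tells all that it offers. Calls block until the motion is done:
- r.move_to(position, orientation): joint-space move of the TCP to a pose.
- r.move_linear(position, rot=None, vel=0.15): straight line of the TCP; rot=None keeps the orientation; vel is the mean speed in m/s.
- r.set_joints(angles): joint-space move.
- r.set_gripper(opening, squeeze=None): opening from 0.0 (shut) to 1.0 (fully open); squeeze is the grip in N (None keeps the last); returns when the fingers have stopped.
- r.sleep(seconds).
- r.inverse_kinematics(position, orientation): joint angles nearest the present ones, or None.
- optics.get_image(name): name is "scene" or "top"; returns a dict with "pixels" (384x512x3 uint8, red, green, blue), "depth" (384x512 float32, m along the optical axis (not along the pixel's ray), 0 where there is no reading), "fx", "fy", "cx", "cy" (pixels), "camera_from_world" (4x4, takes a point from world to camera coordinates). Camera axes: x right, y down, z forward; pixel columns grow to the right and rows downward; lengths in m; the calibration is good to about 2 mm. A picture is of the moment at which its call begins.
A pose or a line that the arm cannot do raises r.PlanningError and nothing moves.
- r.hand_in(): hands the job in, once; it reports no verdict.
Readings, each from a call of its own:
- r.current_t(): time.
- r.current_q(): joint angles.
- r.current_qvel(): joint speeds.
- r.current_effort(): joint torques, N m.
- r.current_tool_pos(): TCP position.
- r.current_ee_rot(): TCP orientation.
- r.current_contact_force(): force on the tool from outside, world axes, zero at the start.
- r.current_torque(): the same for the moment, N m.
- r.current_opening(): opening from 0.0 (shut) to 1.0 (fully open).
Only numpy, scipy, OpenCV 4.12 (cv2) and the standard library are available. Lean on these libraries where they do the work, as an engineer would, in place of code of your own. Each camera call takes 0.05 s, during which the arm holds its last target.

## Working session

There is one attempt and no reset: what is moved stays moved. The work goes in short steps, each a Python script; the robot and the scene stay as the last script left them, time stands still between calls to the robot, and variables do not carry over. Pictures are saved under pics/ and viewed, and the job is handed in when it is done.

```bash
mkdir -p pics; ls; python3 - <<'E'
from cell import r, optics
import cv2,numpy as np
print(r.current_t(), r.current_tool_pos(), r.current_ee_rot(), r.finger_overhang, r.current_opening())
for n in("scene","top"):
    im=optics.get_image(n)
    np.savez(f"{n}0.npz",**im)
    cv2.imwrite(f"pics/{n}0.png",im["pixels"][:,:,::-1])
    print(n,im["fx"],im["fy"],im["cx"],im["cy"]);print(np.round(im["camera_from_world"],4))
E
```

```text
pics
0.0 [ 0.15660043 -0.52691359  0.25274696] [ 9.89591517e-01  1.43903735e-01 -3.89018284e-05 -5.84819484e-04] 0.022 0.9976677522299965
scene 399.1578557028788 399.1578557028788 250.7857159964454 193.43294177793186
[[-0.2571  0.9664  0.0061  0.1148]
 [ 0.7823  0.2118 -0.5858 -0.4401]
 [-0.5673 -0.1459 -0.8105  1.225 ]
 [ 0.      0.      0.      1.    ]]
top 458.1052742936064 458.1052742936064 249.3725541341349 190.5659420812049
[[-0.009  -0.9999  0.0101  0.0214]
 [-0.9881  0.0073 -0.1538  0.6291]
 [ 0.1537 -0.0113 -0.988   0.831 ]
 [ 0.      0.      0.      1.    ]]
```

View pics/scene0.png

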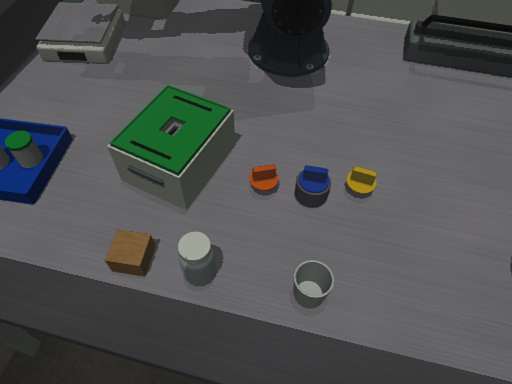

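View pics/top0.png

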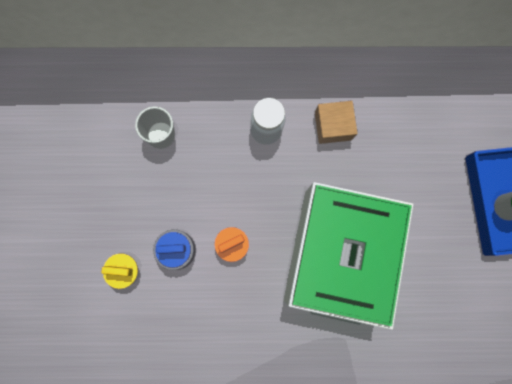

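The scene view shows the white tote with its green lid (hole at about 172,127) and the blue key in its grey stand (about 315,180). The orange and yellow decoys stand on either side of the key. The top view shows the lid with its hole at about (353,254), a dark slot inside the hole, and the blue key at about (172,250).

```bash
cat > h.py <<'E'
import numpy as np, cv2
def load(n): return dict(np.load(f"{n}.npz"))
def world(im,u,v,d=None):
    u=np.asarray(u,float);v=np.asarray(v,float)
    if d is None: d=im["depth"][v.astype(int),u.astype(int)]
    T=np.linalg.inv(im["camera_from_world"])
    p=np.stack([(u-im["cx"])/im["fx"]*d,(v-im["cy"])/im["fy"]*d,d,np.ones_like(d)],-1)
    return (p@T.T)[...,:3]
def atz(im,u,v,z):
    T=np.linalg.inv(im["camera_from_world"]); o=T[:3,3]
    dr=np.stack([(np.asarray(u,float)-im["cx"])/im["fx"],(np.asarray(v,float)-im["cy"])/im["fy"],np.ones_like(np.asarray(u,float))],-1)@T[:3,:3].T
    return o+dr*((z-o[2])/dr[...,2])[...,None]
def cloud(im):
    v,u=np.mgrid[0:384,0:512]; return world(im,u,v)
def proj(im,p):
    p=np.atleast_2d(p);c=np.c_[p,np.ones(len(p))]@im["camera_from_world"].T
    return np.c_[c[:,0]/c[:,2]*im["fx"]+im["cx"],c[:,1]/c[:,2]*im["fy"]+im["cy"]]
E
python3 - <<'E'
from h import *
for n in("scene0","top0"):
    im=load(n);P=cloud(im);px=im["pixels"].astype(int);R,G,B=px[...,0],px[...,1],px[...,2]
    ok=im["depth"]>0
    g=(G>90)&(G>2*R)&(G>2*B)&ok
    g&=(P[...,2]>.08)&(P[...,2]<.15)
    k,l,s,c=cv2.connectedComponentsWithStats(g.astype(np.uint8));i=1+np.argmax(s[1:,4]);m=l==i
    q=P[m];z=np.median(q[:,2]);
    cs,_=cv2.findContours(m.astype(np.uint8),cv2.RETR_EXTERNAL,2);cc=max(cs,key=cv2.contourArea)[:,0]
    w=atz(im,cc[:,0]+0.,cc[:,1]+0.,z)[:,:2].astype(np.float32)
    print(n,"lid z",z,cv2.minAreaRect(w*1000))
    b=(B>70)&(B>2*R)&(B>1.8*G)&ok
    if n=="scene0": b&=(P[...,0]>0.1)
    k,l,s,c=cv2.connectedComponentsWithStats(b.astype(np.uint8))
    for i in range(1,k):
        if s[i,4]<60: continue
        m=l==i;q=P[m];print(" blue",c[i],s[i,4],np.median(q,0),q[:,2].max(), np.percentile(q[:,2],[5,25,50,75,95]))
        if q[:,1].max()<.4 and q[:,2].max()>.03:
            zt=np.percentile(q[:,2],97)
            t=q[q[:,2]>zt-.006]; print("   top",len(t),t.mean(0),cv2.minAreaRect((t[:,:2]*1000).astype(np.float32)))
            cl=q[(q[:,2]<zt-.028)];print("  collar",len(cl),np.median(cl,0),cv2.minEnclosingCircle((cl[:,:2]*1000).astype(np.float32)))
    # crops
a=cv2.imread("pics/top0.png");cr=[cv2.resize(a[225:285,320:390],None,fx=5.5,fy=5.5,interpolation=2),cv2.resize(a[220:280,137:207],None,fx=5.5,fy=5.5,interpolation=2)]
b=cv2.imread("pics/scene0.png");cr2=[cv2.resize(b[97:157,137:207],None,fx=5.5,fy=5.5,interpolation=2)[:260],cv2.resize(b[155:215,280:350],None,fx=5.5,fy=5.5,interpolation=2)[:260]]
cv2.imwrite("pics/crop0.png",np.vstack([np.hstack(cr),np.hstack(cr2)]))
E
```

```text
scene0 lid z 0.12096914299119932 ((506.16656494140625, -161.89013671875), (168.2158660888672, 208.17160034179688), 77.22368621826172)
 blue [ 27.25161708 162.70957309] 1546 [ 0.63664212 -0.49556617  0.00955282] 0.04280312921692686 [0.00708616 0.00855709 0.00955282 0.03697659 0.03997751]
   top 409 [ 0.59701243 -0.47500238  0.03888745] ((614.5714721679688, -524.0333251953125), (208.19912719726562, 175.48809814453125), 5.469680309295654)
  collar 1125 [ 0.64184259 -0.50311292  0.00908706] ((604.4274291992188, -509.9213562011719), 96.2944564819336)
 blue [  4.28476821 135.80794702] 151 [ 0.54609737 -0.60697714  0.00891447] 0.013522096753359358 [0.00672255 0.00809387 0.00891447 0.00990741 0.01122882]
 blue [315.72566372 169.26548673] 113 [0.52209229 0.1592439  0.08968459] 0.09169080761101678 [0.0872172  0.08856861 0.08968459 0.09045492 0.09132971]
   top 113 [0.52191972 0.15967698 0.08950926] ((521.3704223632812, 160.0199432373047), (13.175346374511719, 46.980831146240234), 0.8630203604698181)
  collar 0 [nan nan nan] ((0.0, 0.0), 0.0)
 blue [312.5794702  184.01986755] 302 [0.53425434 0.15978002 0.05400231] 0.07641141093986015 [0.05186959 0.05313622 0.05400231 0.05476425 0.05669175]
   top 291 [0.53396466 0.1596317  0.05440187] ((528.74462890625, 159.7576446533203), (48.77471923828125, 63.64828872680664), 1.9326026439666748)
  collar 0 [nan nan nan] ((0.0, 0.0), 0.0)
  return _methods._mean(a, axis=axis, dtype=dtype,
  ret = um.true_divide(
Traceback (most recent call last):
ValueError: attempt to get argmax of an empty sequence
```

```bash
python3 - <<'E'
from h import *
im=load("top0");P=cloud(im)
print((im["depth"]>0).mean())
for u,v in((330,230),(380,300),(250,100),(172,250),(160,262),(353,254),(231,245)):
    print(u,v,im["pixels"][v,u],im["depth"][v,u],P[v,u])
a=cv2.imread("pics/top0.png");cr=[cv2.resize(a[225:285,320:390],None,fx=5.5,fy=5.5,interpolation=2),cv2.resize(a[220:280,137:207],None,fx=5.5,fy=5.5,interpolation=2)]
b=cv2.imread("pics/scene0.png");cr2=[cv2.resize(b[97:157,137:207],None,fx=5.5,fy=5.5,interpolation=2)[:260],cv2.resize(b[155:215,280:350],None,fx=5.5,fy=5.5,interpolation=2)[:260]]
cv2.imwrite("pics/crop0.png",np.vstack([np.hstack(cr),np.hstack(cr2)]))
E
```

```text
0.9960734049479166
330 230 [ 73 183 104] 0.7950248 [ 0.54736407 -0.12223477  0.12300709]
380 300 [ 64 172  94] 0.77908987 [ 0.42790439 -0.20341501  0.12147781]
250 100 [151 149 154] 0.96068865 [ 0.82935483  0.01259738 -0.00233008]
172 250 [ 65 104 198] 0.81611925 [0.51609977 0.15554142 0.09361246]
160 262 [ 88 107 161] 0.85535496 [0.4952236  0.18432883 0.05032442]
353 254 [32 57 39] 0.86876416 [ 0.50694887 -0.17928041  0.04274084]
231 245 [225 131  67] 0.84009963 [0.52483762 0.05108786 0.07189756]
```

View pics/crop0.png

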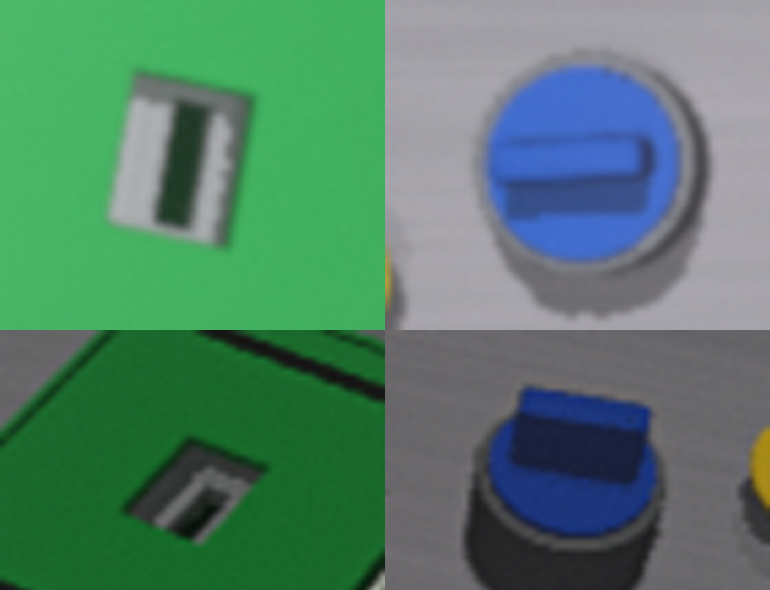

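The top crop shows the lid's hole with the dark slot in it, roughly in the middle of the hole and slightly to its right. The key's bar lies nearly along world y. Next I measure both.

```bash
python3 - <<'E'
from h import *
res={}
for n in("scene0","top0"):
    im=load(n);P=cloud(im);px=im["pixels"];hsv=cv2.cvtColor(px,cv2.COLOR_RGB2HSV)
    H,S,V=[hsv[...,i].astype(int) for i in range(3)]
    g=(H>45)&(H<85)&(S>110)&(V>70)&(P[...,2]>.1)&(P[...,1]>-.35)
    k,l,s,c=cv2.connectedComponentsWithStats(g.astype(np.uint8));m=l==1+np.argmax(s[1:,4])
    z=np.median(P[m][:,2])
    cs,_=cv2.findContours(m.astype(np.uint8),cv2.RETR_CCOMP,2)
    for c in cs:
        if cv2.contourArea(c)<80: continue
        c=c[:,0]; w=atz(im,c[:,0]+0.,c[:,1]+0.,z)[:,:2]
        print(n,"z",z,cv2.minAreaRect((w*1000).astype(np.float32)))
    b=(H>105)&(H<125)&(S>130)&(P[...,1]>.1)&(P[...,1]<.22)
    q=P[b]; print("blue",len(q))
    top=q[(q[:,2]>.083)]; zt=np.median(top[:,2]); 
    mb=b&(P[...,2]>.083)
    v,u=np.nonzero(mb); w=atz(im,u+0.,v+0.,zt); print(" bar top z",zt,top.mean(0),cv2.minAreaRect((w[:,:2]*1000).astype(np.float32)))
    cl=b&(P[...,2]<.06); zc=np.median(P[cl][:,2])
    v,u=np.nonzero(cl); w=atz(im,u+0.,v+0.,zc); print(" collar z",zc,cv2.minEnclosingCircle((w[:,:2]*1000).astype(np.float32)))
im=load("top0");P=cloud(im)
# slot profile
np.set_printoptions(linewidth=200)
print(im["pixels"][225:285:4,335:372].sum(2))
print(np.round(P[250,335:372,2]*1000))
E
```

```text
scene0 z 0.12106039099292115 ((506.3414611816406, -161.22486877441406), (169.29612731933594, 211.3526153564453), 77.18518829345703)
scene0 z 0.12106039099292115 ((585.810302734375, -177.957763671875), (102.19834899902344, 13.604637145996094), 77.3166275024414)
scene0 z 0.12106039099292115 ((509.4698791503906, -159.784423828125), (42.00893783569336, 52.797889709472656), 77.78203582763672)
scene0 z 0.12106039099292115 ((429.9045715332031, -142.58584594726562), (103.17924499511719, 14.842846870422363), 77.45686340332031)
blue 654
 bar top z 0.0892190820853096 [0.57530806 0.16013065 0.15044995] ((630.9503173828125, -175.88671875), (193.111328125, 730.8373413085938), 3.3771255016326904)
 collar z 0.054046296701674656 ((521.9483032226562, 159.7561492919922), 33.110416412353516)
top0 z 0.1225915434616156 ((506.4524841308594, -159.60507202148438), (169.2409210205078, 208.351318359375), 77.19144439697266)
top0 z 0.1225915434616156 ((428.5863037109375, -141.90565490722656), (100.28241729736328, 8.694073677062988), 77.15734100341797)
top0 z 0.1225915434616156 ((506.4681701660156, -158.430175781
[... 2215 characters left out ...]
88 368 313 277 269 314 338 339 338 337 341 340 338 339 335]
 [350 347 351 346 350 346 347 345 342 343 345 342 342 341 342 343 343 345 343 340 343 343 344 339 339 340 339 336 338 337 342 338 339 339 335 336 336]
 [346 351 346 348 346 345 343 345 344 344 344 345 345 345 344 342 343 342 345 341 342 342 338 339 341 341 340 340 340 337 339 334 338 338 336 335 336]
 [351 348 348 344 346 346 344 343 346 348 341 344 341 344 341 340 340 344 341 341 343 339 341 340 340 339 342 337 337 335 335 338 333 335 337 336 338]]
[123. 121. 122. 120. 124. 121. 126.  99. 101. 100.  98. 100. 101. 100. 102.  99.  42.  39.  43.  39.  40.  43.  95. 100. 100. 102. 101.  99. 100. 120. 126. 124. 123. 122. 123. 122. 124.]
```

```bash
python3 - <<'E'
from h import *
im=load("top0");g=im["pixels"].sum(2).astype(float)
yaw=np.arctan2(-35.87,155.88);ex=np.array([np.cos(yaw),np.sin(yaw)]);ey=np.array([-ex[1],ex[0]])
C=np.array([.5067,-.1600]);print("yaw",yaw)
L=[];R=[]
for v in range(246,264):
    row=g[v]
    d=340+np.argmin(row[340:366])
    u=d
    while row[u]<322:u-=1
    ul=u+(row[u]-322)/(row[u]-row[u+1])
    u=d
    while row[u]<322:u+=1
    ur=u-(row[u]-322)/(row[u]-row[u-1])
    pl,pr=[atz(im,x,float(v),.1)[:2]-C for x in(ul,ur)]
    print(v,d,round(ul,2),round(ur,2),"L y'",round(pl@ey*1e3,2),"x'",round(pl@ex*1e3,1),"R y'",round(pr@ey*1e3,2))
    L.append(pl@ey);R.append(pr@ey)
print(np.median(L),np.median(R),(np.median(L)+np.median(R))/2)
im=load("scene0")
m=[(u,v) for u in range(137,207) for v in range(97,157)]
# rectify scene to tote frame at z=.1 and top likewise
out=[]
for n,z in(("top0",.1),("scene0",.1),("top0",.122),("scene0",.122)):
    im=load(n);X,Y=np.meshgrid(np.arange(-35,35,.2),np.arange(30,-30,-.2))
    p=C+(X[...,None]*ex+Y[...,None]*ey)/1e3
    uv=proj(im,np.c_[p.reshape(-1,2),np.full(X.size,z)]).reshape(X.shape+(2,)).astype(np.float32)
    o=cv2.remap(im["pixels"],uv[...,0],uv[...,1],1)[:,:,::-1].copy()
    for k in(-30,-20,-10,0,10,20,30): 
        cv2.line(o,(int((k+35)*5),295),(int((k+35)*5),299),(0,0,255),1);cv2.line(o,(0,min(299,int((30-k)*5))),(5,min(299,int((30-k)*5))),(0,0,255),1)
    out.append(o)
cv2.imwrite("pics/rect.png",np.vstack([np.hstack(out[:2]),np.hstack(out[2:])]))
E
```

```text
yaw -0.22617562000027724
246 354 350.83 357.87 L y' 0.51 x' 13.8 R y' -11.74
247 355 350.77 357.6 L y' 0.3 x' 12.0 R y' -11.59
248 355 350.65 357.31 L y' 0.18 x' 10.2 R y' -11.39
249 354 350.41 357.13 L y' 0.28 x' 8.4 R y' -11.41
250 354 350.1 356.93 L y' 0.5 x' 6.5 R y' -11.38
251 353 349.84 356.82 L y' 0.62 x' 4.7 R y' -11.5
252 353 349.77 356.72 L y' 0.42 x' 2.9 R y' -11.63
253 352 349.64 356.53 L y' 0.33 x' 1.2 R y' -11.63
254 353 349.47 356.32 L y' 0.31 x' -0.6 R y' -11.58
255 353 349.32 356.18 L y' 0.24 x' -2.4 R y' -11.65
256 352 349.06 355.96 L y' 0.38 x' -4.2 R y' -11.58
257 352 348.8 355.79 L y' 0.5 x' -6.1 R y' -11.62
258 351 348.72 355.66 L y' 0.33 x' -7.8 R y' -11.7
259 352 348.66 355.36 L y' 0.11 x' -9.6 R y' -11.5
260 352 348.43 355.17 L y' 0.19 x' -11.4 R y' -11.48
261 352 348.12 354.97 L y' 0.39 x' -13.2 R y' -11.45
262 351 347.89 354.78 L y' 0.48 x' -15.0 R y' -11.44
263 351 347.8 354.67 L y' 0.32 x' -16.8 R y' -11.57
0.00032641913777697797 -0.011573794320409003 -0.005623687591316012
```

View pics/rect.png

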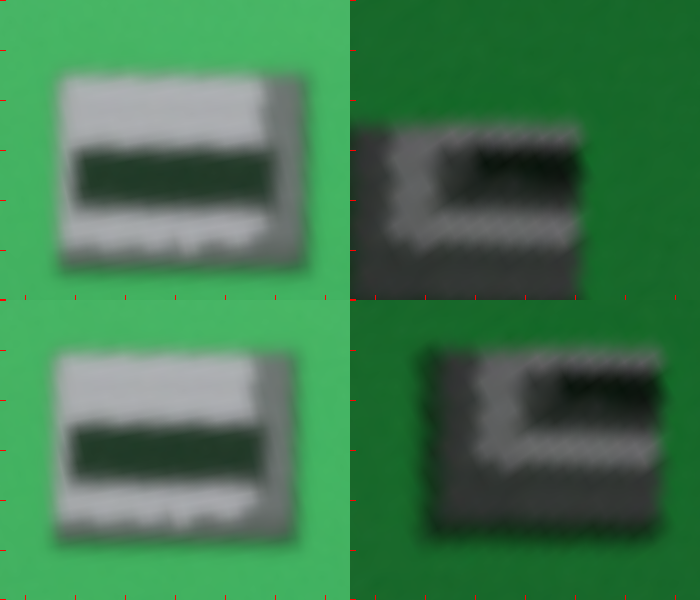

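```bash
cat >> h.py <<'E'
from scipy.spatial.transform import Rotation as Ro
def quat(jaw_deg):  # tool down, tool y along world angle jaw_deg
    return (Ro.from_euler('z',jaw_deg+90,degrees=True)*Ro.from_euler('x',180,degrees=True)).as_quat()
E
python3 - <<'E'
from h import *
from cell import r,optics
q=quat(3.07)
print(Ro.from_quat(q).as_matrix().round(3))
X,Y=.520,.160
print(r.inverse_kinematics([X,Y,.2],q), r.inverse_kinematics([X,Y,.081],q), r.inverse_kinematics([.505,-.1655,.25],quat(3.07-106.03)),r.inverse_kinematics([.505,-.1655,.15],quat(-12.96)))
r.move_to([X,Y,.2],q)
print(r.current_t(),r.current_q(),r.current_contact_force())
r.move_linear([X,Y,.081],vel=.12)
r.set_gripper(0.0,squeeze=60)
print(r.current_t(),r.current_opening(),r.current_tool_pos(),r.current_contact_force(),r.current_torque())
im=optics.get_image("scene");cv2.imwrite("pics/grip.png",im["pixels"][:,:,::-1])
E
```

```text
[[-0.054  0.999  0.   ]
 [ 0.999  0.054  0.   ]
 [ 0.     0.    -1.   ]]
[ 2.12925832e-01  4.01978642e-01  1.72088329e+00 -4.44089210e-16
  1.01873072e+00  1.59344223e-01] [ 2.12925832e-01  5.78899645e-01  1.79293932e+00 -4.44089210e-16
  7.69753693e-01  1.59344223e-01] [-4.04304787e-01  3.20660601e-01  1.70328589e+00 -4.44089210e-16
  1.11764616e+00  1.39268621e+00] [-4.04304787e-01  4.50516698e-01  1.79251267e+00 -4.44089210e-16
  8.98563282e-01 -1.78110116e-01]
2.85 [ 2.11804344e-01  4.01938837e-01  1.72078838e+00 -1.13759134e-04
  1.01871816e+00  1.59307354e-01] [ 0.29866319 -0.45606726 -0.32830049]
4.6417 0.15453935494069415 [0.520176   0.16004325 0.08120696] [-0.09825293  0.74005592  2.46429325] [-0.02603339  0.02491621 -0.02618598]
```

View pics/grip.png

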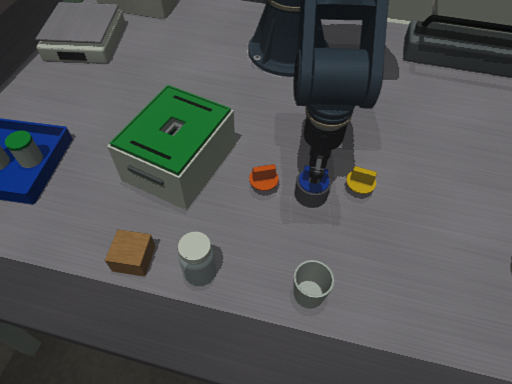

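The scene view shows the jaws closed on the blue bar, at about (316,180). Now I lift the key and carry it to above the tote.

```bash
python3 - <<'E'
from h import *
from cell import r,optics
r.move_linear([.520,.160,.25],vel=.15)
print(r.current_t(),r.current_opening(),r.current_contact_force(),r.current_torque())
yaw=np.deg2rad(-12.96);ex=np.array([np.cos(yaw),np.sin(yaw)]);ey=np.array([-ex[1],ex[0]])
C=np.array([.5070,-.1600]); S=C-.0055*ey;print(S)
r.move_to([*S,.25],quat(-102.96))
print(r.current_t(),r.current_opening(),r.current_tool_pos(),r.current_contact_force(),r.current_torque())
for n in("scene","top"):
    im=optics.get_image(n);np.savez(f"{n}1.npz",**im);cv2.imwrite(f"pics/{n}1.png",im["pixels"][:,:,::-1])
E
python3 - <<'E'
import cv2,numpy as np
a=cv2.imread("pics/scene1.png")[60:220,80:290];b=cv2.imread("pics/top1.png")[170:330,270:450]
cv2.imwrite("pics/c1.png",np.hstack([cv2.resize(a,(400,305)),cv2.resize(b,(343,305))]))
E
```

```text
5.9667 0.15538758090289445 [-0.84747032 -0.23879102 -2.26420756] [-0.00614343  0.01015781  0.00354404]
[ 0.50576651 -0.1653599 ]
7.2 0.1556324550159659 [ 0.50591876 -0.16469881  0.24979918] [-0.70808652  0.86482617 -1.17462043] [-0.01111118 -0.03666208 -0.03859599]
```

View pics/c1.png

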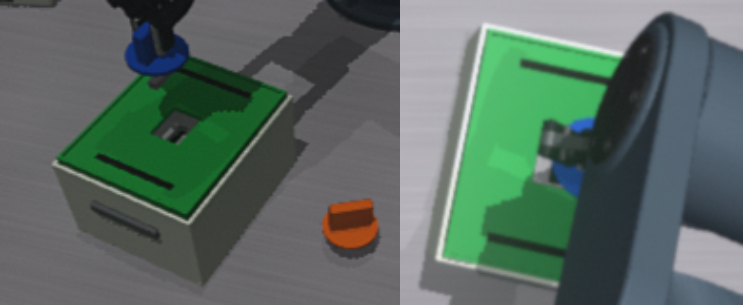

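The scene crop shows the key held upright above the lid's far edge. I fit the collar's outline in the scene view to compare camera coordinates with the robot's.

```bash
python3 - <<'E'
from h import *
from scipy.optimize import minimize
def fit(name,zt,box,guess):
    im=load(name);hsv=cv2.cvtColor(im["pixels"],cv2.COLOR_RGB2HSV);P=cloud(im)
    H,S=hsv[...,0].astype(int),hsv[...,1].astype(int)
    b=((H>105)&(H<125)&(S>130)); m=np.zeros_like(b);m[box[1]:box[3],box[0]:box[2]]=1;b&=m
    cz=P[b&(abs(P[...,2]-zt)<.008)];print(name,"n",b.sum(),"median collar z",np.median(cz[:,2]))
    t=np.linspace(0,2*np.pi,90,endpoint=False)
    K=8
    def ren(x,y):
        pts=np.vstack([np.c_[x+.033*np.cos(t),y+.033*np.sin(t),np.full(90,z)] for z in(zt,zt-.005)])
        h=cv2.convexHull(((proj(im,pts)-[box[0],box[1]]+.5)*K*16).astype(np.int32))
        o=np.zeros(((box[3]-box[1])*K,(box[2]-box[0])*K),np.uint8);cv2.fillPoly(o,[h],255,shift=4);return cv2.resize(o,None,fx=1/K,fy=1/K,interpolation=cv2.INTER_AREA)/255.
    bb=b[box[1]:box[3],box[0]:box[2]].astype(float)
    rows=np.arange(bb.shape[0]); c=proj(im,[[guess[0],guess[1],zt]])[0]
    low=(rows+box[1])[:,None]>c[1]  # front half only
    best=minimize(lambda p:(abs(ren(*p)-bb)*low).sum(),guess,method="Nelder-Mead",options=dict(initial_simplex=[guess,[guess[0]+.006,guess[1]],[guess[0],guess[1]+.006]]))
    print(best.x,best.fun);return best.x
print("stand:");fit("scene0",.055,(285,155,345,215),[.52,.16])
print("held:");a=fit("scene1",.2498-.026,(130,60,190,120),[.506,-.165])
print("minus TCP",a-[.50592,-.16470])
E
```

```text
stand:
scene0 n 640 median collar z 0.05413492552219917
[0.51822713 0.15923419] 13.92941176470588
held:
scene1 n 532 median collar z 0.22247298272392924
[ 0.50565267 -0.16513033] 41.1843137254902
minus TCP [-0.00026733 -0.00043033]
```

```bash
cat >> h.py <<'E'
yaw=np.deg2rad(-12.96);ex=np.array([np.cos(yaw),np.sin(yaw)]);ey=np.array([-ex[1],ex[0]])
C=np.array([.5067,-.1602])
def loc(p): d=np.asarray(p)[:2]-C; return np.round(np.array([d@ex,d@ey])*1e3,2)
def xy(x,y): return C+(x*ex+y*ey)/1e3
E
python3 - <<'E'
from h import *
from cell import r,optics
p=xy(0,-5.5)
r.move_linear([*p,.19],vel=.12); r.sleep(.3)
a=r.current_tool_pos();print(r.current_t(),p,a,loc(a),r.current_q())
f0=np.array([r.current_contact_force() for _ in range(5)]).mean(0);print(f0)
r.move_linear([*p,.167],vel=.06);r.sleep(.2)
a=r.current_tool_pos();print(r.current_t(),loc(a),a[2],r.current_contact_force(),Ro.from_quat(r.current_ee_rot()).as_matrix()[:,1])
print(r.current_contact_force(),r.current_contact_force(),r.current_t())
E
```

```text
8.25 [ 0.50546651 -0.1655599 ] [ 0.50563823 -0.16563776  0.19050418] [ 0.18 -5.54] [-4.04065497e-01  3.93818629e-01  1.76083489e+00 -1.19419365e-05
  9.86048385e-01  1.39287876e+00]
[-1.28763763 -0.27592172 -1.47165343]
8.9833 [ 0.17 -5.53] 0.16727742495850717 [-0.45817288  0.51542488 -0.79657301] [-2.24274328e-01 -9.74526047e-01  9.38137001e-05]
[-0.45817288  0.51542488 -0.79657301] [-0.45817288  0.51542488 -0.79657301] 8.9833
```

```bash
cat >> h.py <<'E'
def down(r,p,z0,z1,lim,step=.0007,v=.02,verbose=True):
    z=z0;log=[]
    while z>z1+1e-6:
        z=max(z-step,z1); r.move_linear([*p,z],vel=v)
        f=r.current_contact_force();log.append((round(z*1e3,1),*np.round(f,1)))
        if f[2]+1.2>lim or np.hypot(f[0],f[1])>8: break
    if verbose: print(log)
    return z
E
python3 - <<'E'
from h import *
from cell import r,optics
z=down(r,xy(0,-5.5),.167,.1545,4.5)
print(r.current_t(),z,r.current_tool_pos(),loc(r.current_tool_pos()),r.current_torque(),r.current_opening())
E
```

```text
[(166.3, np.float64(0.1), np.float64(0.5), np.float64(-1.9)), (165.6, np.float64(0.2), np.float64(0.1), np.float64(-1.1)), (164.9, np.float64(-0.8), np.float64(-0.3), np.float64(-2.8)), (164.2, np.float64(-0.9), np.float64(1.2), np.float64(-0.8)), (163.5, np.float64(0.4), np.float64(-1.0), np.float64(-1.7)), (162.8, np.float64(-0.6), np.float64(-0.1), np.float64(-1.3)), (162.1, np.float64(0.1), np.float64(0.4), np.float64(-1.3)), (161.4, np.float64(0.3), np.float64(-0.3), np.float64(-1.3)), (160.7, np.float64(-0.2), np.float64(0.4), np.float64(-0.6)), (160.0, np.float64(0.3), np.float64(0.3), np.float64(-0.9)), (159.3, np.float64(-0.3), np.float64(-0.7), np.float64(-1.7)), (158.6, np.float64(0.2), np.float64(0.2), np.float64(-1.3)), (157.9, np.float64(-0.0), np.float64(0.8), np.float64(-0.5)), (157.2, np.float64(0.5), np.float64(-0.6), np.float64(-1.4)), (156.5, np.float64(-0.2), np.float64(-0.3), np.float64(-1.1)), (155.8, np.float64(0.4), np.float64(-0.6), np.float64(-1.9)), (155.1, np.float64(-0.0), np.float64(-0.2), np.float64(-1.5)), (154.5, np.float64(0.2), np.float64(-0.6), np.float64(-0.2))]
13.4833 0.1545 [ 0.5054507  -0.16554295  0.15445569] [-0.02 -5.49] [0.00640258 0.03700071 0.03398627] 0.1505045794206048
```

```bash
python3 - <<'E'
from h import *
from cell import r,optics
z=down(r,xy(0,-5.5),.1545,.1415,19)
r.sleep(.2)
print(r.current_t(),z,r.current_tool_pos(),loc(r.current_tool_pos()),r.current_contact_force(),r.current_torque(),r.current_opening())
E
```

```text
[(153.8, np.float64(-0.7), np.float64(-0.5), np.float64(-2.4)), (153.1, np.float64(-0.4), np.float64(0.9), np.float64(0.0)), (152.4, np.float64(-0.6), np.float64(-0.2), np.float64(3.2)), (151.7, np.float64(-0.3), np.float64(0.6), np.float64(2.7)), (151.0, np.float64(-0.2), np.float64(0.9), np.float64(4.4)), (150.3, np.float64(-1.6), np.float64(-0.5), np.float64(5.2)), (149.6, np.float64(-0.2), np.float64(0.2), np.float64(5.8)), (148.9, np.float64(-2.0), np.float64(1.3), np.float64(6.1)), (148.2, np.float64(-1.0), np.float64(-0.2), np.float64(6.9)), (147.5, np.float64(-1.4), np.float64(1.2), np.float64(7.1)), (146.8, np.float64(-1.5), np.float64(0.4), np.float64(7.5)), (146.1, np.float64(-2.9), np.float64(0.4), np.float64(9.3)), (145.4, np.float64(-2.3), np.float64(0.3), np.float64(9.4)), (144.7, np.float64(-3.2), np.float64(0.6), np.float64(10.7)), (144.0, np.float64(-2.3), np.float64(0.8), np.float64(11.3)), (143.3, np.float64(-3.0), np.float64(1.1), np.float64(10.9)), (142.6, np.float64(-3.4), np.float64(1.5), np.float64(12.3)), (141.9, np.float64(-3.1), np.float64(0.6), np.float64(12.4)), (141.5, np.float64(-4.2), np.float64(1.2), np.float64(11.9))]
18.4333 0.1415 [ 0.50559847 -0.16560152  0.14223165] [ 0.14 -5.51] [-4.41227735  1.75732789 11.62704071] [ 0.22278555  0.57750854 -0.01813434] 0.15437359040743046
```

```bash
python3 - <<'E'
from h import *
from cell import r,optics
for x in(-.7,-1.4):
    r.move_linear([*xy(x,-5.5),.1415],vel=.01);r.sleep(.2)
    f=[]
    for _ in range(4): r.sleep(.03);f.append(np.r_[r.current_contact_force(),r.current_torque()])
    print(x,r.current_tool_pos(),loc(r.current_tool_pos()),np.mean(f,0).round(2))
im=optics.get_image("scene");np.savez("scene2.npz",**im);cv2.imwrite("pics/s2.png",cv2.resize(im["pixels"][60:220,80:290,::-1],None,fx=3,fy=3,interpolation=2))
print(r.current_t())
E
```

```text
-0.7 [ 0.505536   -0.16560625  0.14245772] [ 0.08 -5.53] [-0.71  1.22 12.77  0.26  0.22 -0.02]
-1.4 [ 0.50548125 -0.16558846  0.14274202] [ 0.02 -5.52] [ 3.040e+00  9.500e-01  1.226e+01  2.400e-01 -2.300e-01 -1.000e-02]
19.65
```

View pics/s2.png

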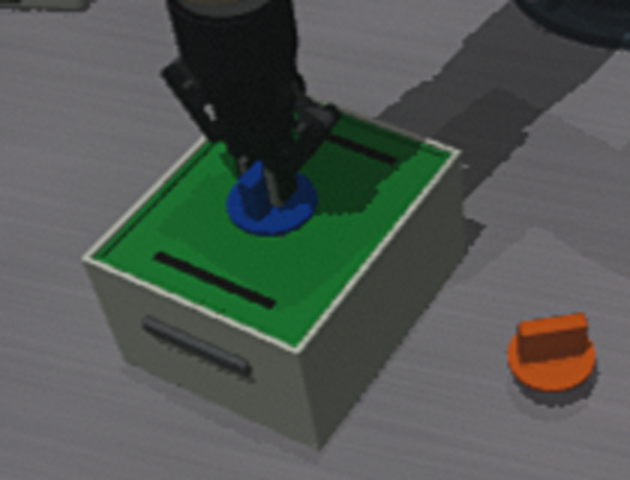

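```bash
cat >> h.py <<'E'
def lidz(im):
    hsv=cv2.cvtColor(im["pixels"],cv2.COLOR_RGB2HSV);P=cloud(im);H,S=hsv[...,0].astype(int),hsv[...,1].astype(int)
    d=P[...,:2]-C;a=abs(d@ex);b=abs(d@ey)
    m=(H>45)&(H<85)&(S>110)&(P[...,2]>.095)&(P[...,2]<.14)&(a<.1)&(b<.08)&(im["depth"]>0)
    return np.median(P[m][:,2]),m.sum()
E
python3 - <<'E'
from h import *
print(lidz(load("scene0")),lidz(load("scene2")),lidz(load("scene1")))
from cell import r,optics
r.move_linear([*xy(-.8,-5.5),.1403],vel=.01);r.sleep(.2)
f=[]
for _ in range(4): r.sleep(.03);f.append(np.r_[r.current_contact_force(),r.current_torque()])
print(r.current_tool_pos(),loc(r.current_tool_pos()),np.mean(f,0).round(2))
im=optics.get_image("scene");print(lidz(im),r.current_t())
E
```

```text
(np.float64(0.12091194323776788), np.int64(4479)) (np.float64(0.11044401806498721), np.int64(3440)) (np.float64(0.12090614060754035), np.int64(4239))
[ 0.50554968 -0.16560087  0.14141418] [ 0.09 -5.52] [-0.31  1.21 13.94  0.26  0.22 -0.02]
(np.float64(0.10913720915099429), np.int64(3448)) 20.3167
```

Comparing the lid's height in the depth images before and after, it is pressed down 11.8 mm. That is in the recommended 11–12 mm range for turning, so I turn now.

```bash
python3 - <<'E'
from h import *
from cell import r,optics
for k in range(1,10):
    r.move_linear([*xy(-.8,-5.5),.1403],rot=quat(-102.96+10*k),vel=.01)
    f=np.r_[r.current_contact_force(),r.current_torque()]
    R=Ro.from_quat(r.current_ee_rot()).as_matrix()[:,1]
    print(10*k,round(r.current_t(),2),np.rad2deg(np.arctan2(R[1],R[0])).round(2),loc(r.current_tool_pos()),r.current_tool_pos()[2].round(5),f.round(2))
    if abs(f[5])>1.0 or f[2]>22 or np.hypot(*f[:2])>9: print("stop");break
im=optics.get_image("scene");print(lidz(im),r.current_t(),r.current_opening())
E
```

```text
10 20.64 -92.91 [ 0.12 -5.63] 0.14143 [-0.06  1.19 14.6   0.16  0.21  0.18]
20 20.97 -82.91 [ 0.13 -5.64] 0.14143 [ 0.36  0.97 13.31  0.12  0.21  0.21]
30 21.29 -72.91 [ 0.13 -5.67] 0.14143 [ 0.65  0.38 13.94  0.12  0.23  0.21]
40 21.62 -62.91 [ 0.15 -5.68] 0.14145 [ 0.25 -0.2  13.64  0.22  0.21  0.19]
50 21.94 -52.91 [ 0.15 -5.65] 0.14143 [ 0.22  0.45 14.09  0.12  0.2   0.18]
60 22.27 -42.91 [ 0.17 -5.63] 0.14145 [-0.26  0.37 13.77  0.16  0.22  0.2 ]
70 22.59 -32.91 [ 0.16 -5.64] 0.14144 [ 0.27  0.21 14.02  0.21  0.23  0.19]
80 22.92 -22.91 [ 0.13 -5.66] 0.14144 [-0.58  0.56 13.84  0.14  0.25  0.17]
90 23.24 -12.91 [ 0.12 -5.65] 0.14141 [ 0.7  -0.23 14.07  0.08  0.19  0.23]
(np.float64(0.10919844498940384), np.int64(3528)) 23.2917 0.154703807878119
```

```bash
python3 - <<'E'
from h import *
from cell import r,optics
z=.1403
log=[]
while z<.149:
    z+=.0006; r.move_linear([*xy(-.8,-5.5),z],vel=.02)
    f=r.current_contact_force();log.append((round(z*1e3,1),round(r.current_tool_pos()[2]*1e3,2),*[float(q) for q in np.round(f,1)],float(r.current_torque()[2].round(2))))
    if f[2]<-1.5: break
print(log);print(r.current_t())
for n in("scene","top"):
    im=optics.get_image(n);np.savez(n+"3.npz",**im)
    if n=="scene": print(lidz(im));cv2.imwrite("pics/s3.png",cv2.resize(im["pixels"][60:220,80:290,::-1],None,fx=3,fy=3,interpolation=2))
E
```

```text
[(140.9, np.float64(142.01), -0.3, 0.4, 13.2, 0.18), (141.5, np.float64(142.59), 0.1, 0.2, 12.5, 0.14), (142.1, np.float64(143.13), 0.2, -0.6, 11.8, 0.17), (142.7, np.float64(143.67), 0.1, -0.5, 12.1, 0.11), (143.3, np.float64(144.27), 1.2, 0.1, 11.6, 0.11), (143.9, np.float64(144.79), 1.1, -0.7, 10.3, 0.17), (144.5, np.float64(145.39), 1.9, -0.4, 9.2, 0.11), (145.1, np.float64(145.93), 1.6, -0.6, 9.4, 0.08), (145.7, np.float64(146.48), 1.3, -0.8, 9.5, 0.09), (146.3, np.float64(147.04), 1.8, -0.3, 8.0, 0.13), (146.9, np.float64(147.22), 4.7, -1.6, 3.9, 0.04), (147.5, np.float64(147.27), 7.5, -1.8, -3.5, 0.02)]
26.2917
(np.float64(0.11487571587864587), np.int64(3541))
```

View pics/s3.png

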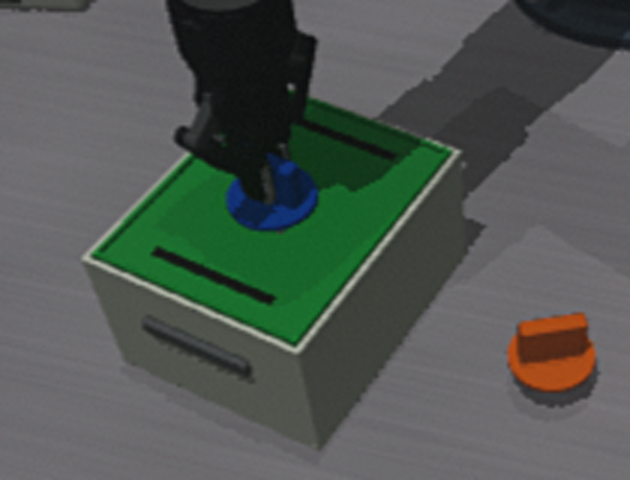

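The scene view shows the bar now square to its earlier direction, and the depth gives the lid held at 6.0 mm, so the head is seated in the groove. I relax the side force, open the jaws and retreat.

```bash
python3 - <<'E'
from h import *
from cell import r,optics
r.move_linear([*xy(.1,-5.5),.1471],vel=.01);r.sleep(.2)
print(r.current_contact_force(),loc(r.current_tool_pos()))
r.set_gripper(1.0);r.sleep(.2)
print(r.current_t(),r.current_opening(),r.current_contact_force(),loc(r.current_tool_pos()))
p=r.current_tool_pos();print(p)
r.move_linear([p[0],p[1],.26],vel=.12)
r.set_joints(np.r_[-1.367,np.array(r.current_q())[1:]])
print(r.current_t())
for n in("scene","top"):
    im=optics.get_image(n);np.savez(n+"4.npz",**im);print(n,lidz(im),lidz(load(n+"0")));cv2.imwrite(f"pics/{n}4.png",im["pixels"][:,:,::-1])
a=cv2.imread("pics/scene4.png")[60:220,80:290];b=cv2.imread("pics/top4.png")[170:330,270:450]
cv2.imwrite("pics/c4.png",np.hstack([cv2.resize(a,(400,305)),cv2.resize(b,(343,305))]))
# key pose
for n in("scene4","top4"):
    im=load(n);P=cloud(im);hsv=cv2.cvtColor(im["pixels"],cv2.COLOR_RGB2HSV);H,S=hsv[...,0].astype(int),hsv[...,1].astype(int)
    d=np.linalg.norm(P[...,:2]-C,axis=-1)
    b=(H>105)&(H<125)&(S>130)&(d<.06)
    zc=np.median(P[b&(P[...,2]<.13)][:,2]); m=b&(P[...,2]>.147);zt=np.median(P[m][:,2])
    v,u=np.nonzero(m);w=atz(im,u+0.,v+0.,zt)
    print(n,"collar z",zc,"top z",zt,cv2.minAreaRect((w[:,:2]*1000).astype(np.float32)))
    q=P[b&(P[...,2]<.13)]; c=np.c_[q[:,:2]-q[:,:2].mean(0),np.ones(len(q))];print(" collar plane slope",np.linalg.lstsq(c,q[:,2],rcond=None)[0][:2])
E
```

```text
[ 0.54974937 -1.75722157  5.62016626] [ 0.07 -5.64]
27.7333 0.9983168346498138 [ 0.43274489 -0.1979582  -0.07157533] [ 0.09 -5.5 ]
[ 0.50555239 -0.16558279  0.14710471]
30.6167
scene (np.float64(0.11491969878242869), np.int64(4018)) (np.float64(0.12091194323776788), np.int64(4479))
top (np.float64(0.11646840562644545), np.int64(9115)) (np.float64(0.122447384159593), np.int64(9829))
scene4 collar z 0.12019514524093644 top z 0.15479079500436277 ((510.93267822265625, -163.3660430908203), (53.86240005493164, 19.77377700805664), 77.0258560180664)
 collar plane slope [-0.0272908  -0.01010399]
top4 collar z 0.1214695892284623 top z 0.15697058971501693 ((504.6338195800781, -163.56924438476562), (48.146690368652344, 14.11243724822998), 76.9984130859375)
 collar plane slope [-0.0012141   0.00594575]
```

View pics/c4.png

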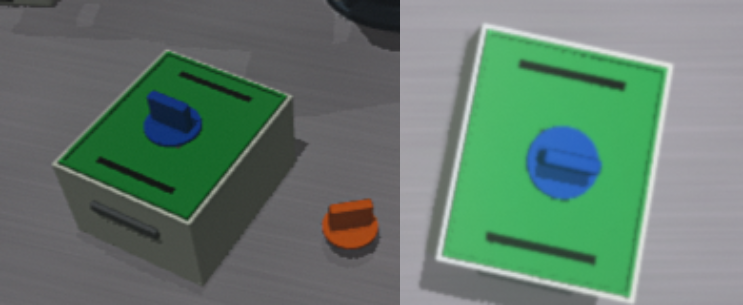

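View pics/top4.png

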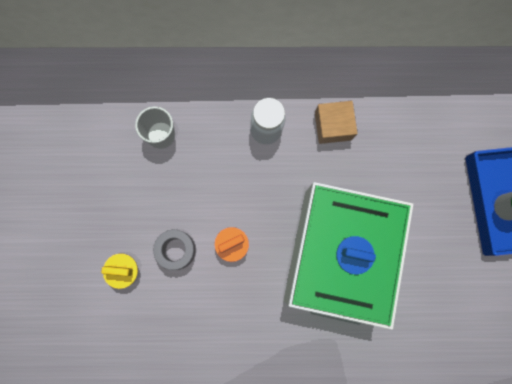

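The top view shows the key standing in the lid at about (356,255), with its bar at 77.0°, square to the tote's −13.0°. The stand at (174,250) is empty, and the cup, jar and carton are where they were. The lid is held at 6.0 mm in both views, and the arm is clear.

```bash
python3 -c "
from cell import r
r.hand_in();print(r.current_t())"
```

```text
the job is handed in; nothing more can be done
the job is handed in; nothing more can be done
```

The key is clamped in the tote and released, and I handed the job in at about 30.7 s of the 67 s allowed. No verdict was reported.

**What I did:**
- I gripped the blue key, lifted it out of its stand and carried it over the tote.
- The camera showed the slot about 5.5 mm off centre, towards the tote's −y. The T-head went through there on the first try with no contact felt.
- I pressed the lid down 11.8 mm, with about 15 N on the key, and turned the key 90° with a twisting moment of about 0.2 N·m.
- I then let it spring up until it seated, opened the jaws and backed away.

**Last checks:**
- **Lid:** held down 6.0 mm in both camera views.
- **Key:** its bar is square to the slot to well within a degree. The collar is level in the top view.
- **Surroundings:** the jar, cup and carton look unmoved and the arm is clear.

**What disagreed:**
- The scene camera put some points, such as the key in its stand, about 3 mm farther out in x than the top camera.
- In the last check the scene camera's collar fit showed a slight slope of about 0.03 rad, which the top view did not. I put this down to depth noise; it is well under the 0.15 rad limit.
- While pressing, a sideways force of about 4 N appeared. It went away after I shifted the target 0.7–0.8 mm along the slot. It reached 7.5 N as the head seated, and I relaxed it before letting go.

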